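# Isolate and lock out the packing station

## Robot

A 6-joint arm with a two-finger parallel gripper is mounted at the origin on a cart in front of the work surface, level with it; the furniture and walls round the work are solid. World frame = base frame: x ahead of the robot, y to its left, z up, the work surface at z = 0. Lengths are in m, angles in rad, forces in N, time in s.
With the tool pointing down it reaches from about 0.225 to 0.875 m from the base axis. Payload 3.4 kg.
Tool frame: the origin (TCP) lies between the finger pads; the fingertips stand 19 mm ahead of it and the grasp point (between the pads) is the TCP; z points along the fingers, y is the line along which they close (so a half turn about z gives the same grasp; the last joint's range is limited). The gripper opens to 85 mm and grips with 20 to 120 N. Pads are 22 mm wide; open, the fingers measure 114 mm over their backs; the gripper's body (76 mm by 85 mm) begins 54 mm behind the grasp point. The pads swing forward as they close: fully open they stand 13 mm farther back than shut.
Start: joints at [-1.242, 0.276, 1.505, -0, 1.361, -0.121], TCP at [0.25, -0.518, 0.25] pointing down, gripper open.
Joint ranges: [-2.89, 2.89], [-0.75, 2.08], [0.22, 2.7], [-1.18, 4.32], [0.11, 2.71], [-2.7, 2.7]. Speed limits (rad/s): [2.57, 2.57, 3.14, 3.14, 3.14, 3.14].

## Interface

Orientations are given as a unit quaternion [w, x, y, z].
In Python, from rig import get_state, imaging, ticket gives the robot as it stands. The module is installed in compiled form; this text tells all that it offers.
- The arm moves only by the shell command python3 -m inch 'ROWS' [FORCE]. ROWS is JSON, a list of rows, each an object with "claw": the opening, from -1 (shut) to 1 (fully open); "travel": the shift along the world's x, y, z in units of 200 mm (1.0 is 200 mm), a list of three; "turn": the turn about the world's z in units of 180 degrees (1.0 is 180 degrees). A call has 1 to 5 rows; each row is the pose to reach, as a shift and turn from the pose commanded when the call began, turning the shorter way round; what a row does not reach only later rows make up. A row lasts 1/10 s, in which the tool goes at most 50 mm and 8.59 degrees, less where a joint would pass 70% of its speed; a pose out of reach is approached as far as the arm can. A call with a number of a shift or a turn outside -1 to 1 is refused whole. A call with a gripper value outside its range is refused whole. The fingers move at their own pace and stop on an object; FORCE is the grip in N (left out, the last holds). Time passes only in rows, so rows that repeat a pose let the fingers close. It gives the time, the measured TCP pose, the force, the opening and the grip force at its end, in the units of the state.
- get_state(): the state, without advancing time (a new reading comes with each control period).
- imaging.get_image(name): name is "side" or "top"; returns the picture (420x560x3 uint8, red, green, blue); there is no depth.
- imaging.camera_params(name): a dict with "camera_matrix" (3x3 intrinsics, pixels), "cam_to_world" (4x4, takes a point from camera to world coordinates). Camera axes: x right, y down, z forward; pixel columns grow to the right and rows downward; lengths in m; the calibration is good to about 2 mm. A picture is of the moment at which its call begins. camera_params takes no time and is no camera call.
- ticket.sign_off(): hands the job in; it is judged then, once.
The state is a dict: "clock": time; "qpos": joint angles; "qd": joint speeds; "effort": joint torques, N m; "position": TCP position; "ee_rot": TCP orientation; "contact_force": force on the tool from outside, world axes, zero at the start; "moment": the same for the moment, N m; "width": finger opening in m; "gripper_force": force on a finger pad.
Only numpy, scipy, OpenCV 4.12 (cv2) and the standard library are available. Lean on these libraries where they do the work, as an engineer would, in place of code of your own. Each camera call takes 0.05 s, during which the arm holds its last target. There are 200 camera calls.

## Task

Two grey isolator boxes stand on the packing table. On the larger one, turn the black bar handle a quarter turn counter-clockwise (seen from above) to its stop, which is off; then swing the steel lockout hasp on the same box out over the box's edge to its stop, so that it stands square to that edge, ready for a padlock. Do not swing the hasp out before the handle is off, and leave the smaller isolator switched on as it is.

Things in the scene. Friction and masses are not known exactly. Their poses are not given: they have to be found in the camera images.
- isolator: Larger grey isolator box, fixed: 150 (x) x 130 (y) x 60 mm high. Origin: centre of its underside; at yaw 0 (it is within 0.35 rad) x points away from the robot, y left, z up. Stands left or right. Handle's upright axis at x=+20, y=0 mm; hasp's upright pivot at x=-55, y=+40 mm. Loose packing things round it are at most 65 mm high.
- isolator_handle (a joint): Its black bar handle, 90 long, 14 wide, 67 to 97 mm above the table, centred on its axis over a disc (top at 68 mm); white line at the pointer end. Rad: 0 = on, bar along box x, pointer at +x; grows counter-clockwise seen from above; 1.571 = off (hard stop), pointer at box +y. Starts at 0 to 0.12. Light friction 0.08 N m, no spring, stays where left.
- isolator_hasp (a joint): Its hasp: steel strip 22 wide, top at 66 mm, with an upright black thumb grip 10 thick, 26 along the strip, 65 to 94 mm above the table, centred 65 mm from the pivot. Rad: 0 = folded along the lid's front edge, grip towards box -y of the pivot; grows clockwise seen from above; 1.571 = out (hard stop), grip towards box -x. Starts at 0 to 0.12. Friction 0.05 N m, no spring, stays.
- small_handle (a joint): Bar handle (50 x 12 x 22 mm, top 79 mm above the table) of the other, smaller grey isolator box (100 x 85 x 50 mm, no hasp), fixed in the other of the two places, left or right. Rad: 0 = on, as it starts; 1.571 = off. It must stay on.
Not all that is in view belongs to the job. What is shaped like the part that bears small_handle but purple is not meant.

How it is judged:
By the outcome, as a careful person would: the job done as asked, in the order asked, and still so for the second after the job is handed in, with the robot touching nothing.
It also fails if it takes over 48 s, if anything falls off the work surface, if the arm or the gripper's body presses on something with over 40 N, if the wrist force passes 120 N, or if a joint passes its speed limit or range.

## Working session

There is one attempt and no reset: what is moved stays moved. The work goes in short steps, Python scripts to look and compute and a shell command to move; the robot and the scene stay as the last step left them, time stands still between calls to the robot, and variables do not carry over. Pictures are saved under pics/ and viewed, at most 10 in all, crops included, and the job is handed in when it is done.

```bash
mkdir -p pics; python3 - <<'E'
from rig import get_state, imaging
import cv2,numpy as np
np.set_printoptions(precision=4,suppress=True)
for n in("top","side"):
    im=imaging.get_image(n); cv2.imwrite(f"pics/{n}0.png",im[:,:,::-1])
    p=imaging.camera_params(n); print(n,np.array(p["camera_matrix"]),np.array(p["cam_to_world"]))
s=get_state();print(s)
E
```

```text
top [[527.347    0.     273.4986]
 [  0.     527.347  202.9047]
 [  0.       0.       1.    ]] [[-0.0046 -0.9849  0.1733  0.2805]
 [-0.9999  0.0024 -0.0125 -0.1601]
 [ 0.0119 -0.1734 -0.9848  1.692 ]
 [ 0.      0.      0.      1.    ]]
side [[545.9864   0.     287.8456]
 [  0.     545.9864 204.5155]
 [  0.       0.       1.    ]] [[ 0.9964 -0.0322  0.0788  0.4226]
 [-0.0851 -0.387   0.9182 -1.8392]
 [ 0.001  -0.9215 -0.3883  0.7752]
 [ 0.      0.      0.      1.    ]]
{'clock': 0.1, 'qpos': array([-1.242 ,  0.2766,  1.506 , -0.    ,  1.3607, -0.121 ]), 'qd': array([-0.0015, -0.0019, -0.0037, -0.0012, -0.0006, -0.0016]), 'effort': array([  0.0015, -41.7698, -24.6406,  -0.0001,   0.0058,   0.    ]), 'position': array([ 0.2499, -0.5174,  0.2495]), 'ee_rot': array([-0.0008,  0.9748,  0.223 , -0.0001]), 'contact_force': array([-0.1374, -0.3203, -0.8038]), 'moment': array([ 0.0237,  0.0235, -0.0075]), 'gripper_force': 0.0, 'width': 0.08546923665134001}
```

View pics/top0.png

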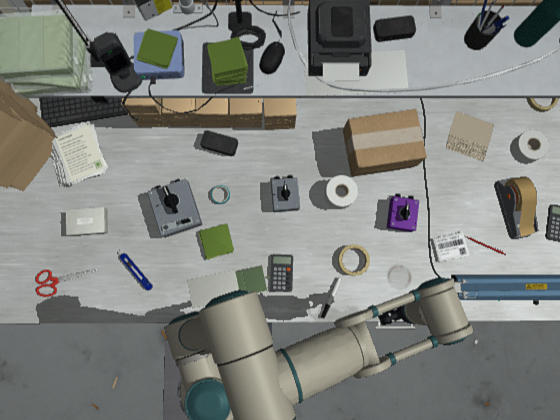

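View pics/side0.png

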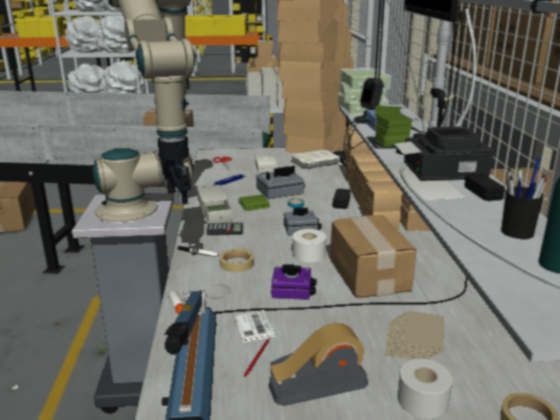

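The larger isolator is at about (175,207) in the top view. The small grey one is at (285,193), and the purple one at (404,212) is a distractor. Next I'll crop the large box.

```bash
cat > h.py <<'E'
from rig import get_state, imaging
import cv2,numpy as np
np.set_printoptions(precision=4,suppress=True)
def ray(n,px,z):
    p=imaging.camera_params(n);K=np.array(p["camera_matrix"]);T=np.array(p["cam_to_world"])
    d=T[:3,:3]@np.linalg.solve(K,[px[0],px[1],1.]);o=T[:3,3];return o+d*(z-o[2])/d[2]
def proj(n,P):
    p=imaging.camera_params(n);K=np.array(p["camera_matrix"]);T=np.array(p["cam_to_world"])
    c=K@(T[:3,:3].T@(np.asarray(P)-T[:3,3]));return c[:2]/c[2]
E
python3 - <<'E'
from h import *
im=cv2.imread("pics/top0.png")
c=im[165:250,135:225]; cv2.imwrite("pics/c0.png",cv2.resize(c,None,fx=7,fy=7,interpolation=cv2.INTER_CUBIC))
for p in[(170,198),(188,215),(195,205)]: print(im[p[1],p[0]])
for p in[(149,190),(188,180),(202,224),(160,237)]: print(ray("top",p,.06))
E
```

```text
[26 26 23]
[123 116 111]
[84 80 75]
[0.61   0.2109 0.06  ]
[0.6419 0.0891 0.06  ]
[0.5016 0.0423 0.06  ]
[0.4613 0.1715 0.06  ]
```

View pics/c0.png

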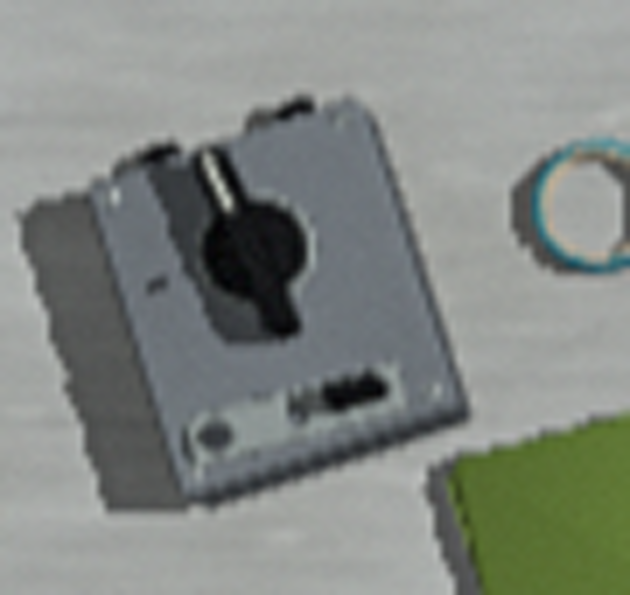

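The crop shows the lid corners, the handle with its white pointer end at (215,180), the hasp pivot at (215,435) and the grip at (355,390). I'll fit the box pose and cross-check it.

```bash
python3 - <<'E'
from h import *
f=lambda c:((np.array(c)+.5)/7-.5+[135,165])
co=[(95,185),(360,98),(467,408),(188,492)]
W=np.array([ray("top",f(c),.06) for c in co])[:,:2]
L=np.array([[75,65],[75,-65],[-75,-65],[-75,65]])/1e3
print(W,[np.linalg.norm(W[i]-W[i-1]) for i in range(4)])
c=W.mean(0);a=W-c
yaw=np.arctan2((L[:,0]*a[:,1]-L[:,1]*a[:,0]).sum(),(L*a).sum());print("c,yaw",c,yaw)
R=np.array([[np.cos(yaw),-np.sin(yaw)],[np.sin(yaw),np.cos(yaw)]])
print("resid mm",(W-(c+L@R.T))*1e3)
for n,l,m,z in[("axis",(.02,0),(255,248),.068),("pivot",(-.055,.04),(215,435),.066),("grip",(-.055,-.025),(357,390),.094)]:
    print(n,c+R@l,"meas",ray("top",f(m),z)[:2])
ptr=[ray("top",f(m),.097)[:2] for m in[(207,152),(284,328)]]
d=ptr[0]-ptr[1];print("bar",np.linalg.norm(d),np.mean(ptr,0),np.arctan2(d[1],d[0])-yaw)
im=cv2.imread("pics/side0.png")
for l,z,col in[((.065,0),.097,0),((-.025,0),.097,0),((-.055,-.025),.094,1),((-.055,.04),.066,1),*[(tuple(x),.06,2) for x in L]]:
    p=proj("side",[*(c+R@l),z]);q=tuple(int(v) for v in np.round((p-[240,150]+.5)*8-.5)); 
    im8=im8 if 'im8' in dir() else cv2.resize(im[150:215,240:320],None,fx=8,fy=8,interpolation=cv2.INTER_CUBIC)
    cv2.circle(im8,q,3,[(0,255,255),(0,255,0),(0,0,255)][col],-1)
cv2.imwrite("pics/s1.png",im8)
E
```

```text
[[0.6068 0.2135]
 [0.6466 0.0956]
 [0.5052 0.0446]
 [0.468  0.1673]] [np.float64(0.1462431994718458), np.float64(0.12443955907711408), np.float64(0.1502934076272892), np.float64(0.1282144763250125)]
c,yaw [0.5566 0.1302] 0.3234786875363539
resid mm [[-0.3103 -2.2387]
 [-1.8305  3.1165]
 [-1.0007 -0.1627]
 [ 3.1416 -0.7151]]
axis [0.5756 0.1366] meas [0.5764 0.1394]
pivot [0.4918 0.1507] meas [0.4926 0.155 ]
grip [0.5124 0.089 ] meas [0.5086 0.0884]
bar 0.08637549775648813 [0.5748 0.1384] 0.10625509371016084
```

View pics/s1.png

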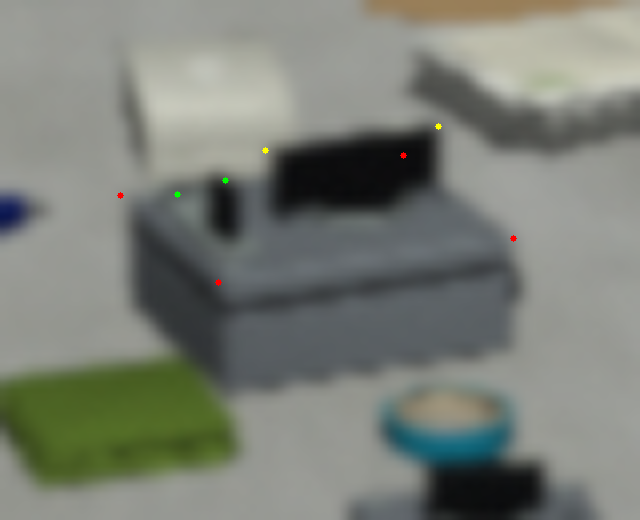

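The side view agrees to about 1 px. The estimates are axis ≈ (0.576,0.138), pivot ≈ (0.4925,0.1525) and grip ≈ (0.511,0.0885), with box yaw ≈ 0.325. The tool already lines up with the bar, so I'm moving over.

```bash

python3 -m inch '[{"claw":0,"travel":[0.5,1.0,0],"turn":0},{"claw":0,"travel":[0.5,1.0,0],"turn":0},{"claw":0,"travel":[0.5,1.0,0],"turn":0},{"claw":0,"travel":[0.5,1.0,0],"turn":0},{"claw":0,"travel":[0.5,1.0,0],"turn":0}]' 30
python3 -m inch '[{"claw":0,"travel":[0.5,1.0,0],"turn":0},{"claw":0,"travel":[0.5,1.0,0],"turn":0},{"claw":0,"travel":[0.5,1.0,0],"turn":0},{"claw":0,"travel":[0.5,1.0,0],"turn":0},{"claw":0,"travel":[0.5,1.0,0],"turn":0}]'
python3 -m inch '[{"claw":0,"travel":[0.5,1.0,0],"turn":0},{"claw":0,"travel":[0.5,1.0,0],"turn":0},{"claw":0,"travel":[0.5,1.0,0],"turn":0},{"claw":0,"travel":[0.5,1.0,0],"turn":0},{"claw":0,"travel":[0.5,1.0,0],"turn":0}]'
python3 -m inch '[{"claw":0,"travel":[0.13,0.28,-0.4],"turn":0},{"claw":0,"travel":[0.13,0.28,-0.4],"turn":0},{"claw":0,"travel":[0.13,0.28,-0.4],"turn":0},{"claw":0,"travel":[0.13,0.28,-0.4],"turn":0},{"claw":0,"travel":[0.13,0.28,-0.4],"turn":0}]'
```

```text
clock: 0.6
position: [0.3506, -0.3138, 0.25]
ee_rot: [-0.001, 0.975, 0.224, 0.0]
contact_force: [0.8, -0.5, 0.9]
width: 0.0427
gripper_force: 0.0
clock: 1.1
position: [0.4507, -0.1142, 0.2501]
ee_rot: [-0.001, 0.974, 0.224, 0.0]
contact_force: [0.4, 0.4, 0.5]
width: 0.0427
gripper_force: 0.0
clock: 1.6
position: [0.5511, 0.086, 0.2497]
ee_rot: [-0.001, 0.974, 0.224, 0.0]
contact_force: [0.2, 0.4, 0.1]
width: 0.0424
gripper_force: 0.0
clock: 2.1
position: [0.5764, 0.1375, 0.1714]
ee_rot: [0.0, 0.975, 0.223, 0.001]
contact_force: [-0.2, -0.4, -0.2]
width: 0.0424
gripper_force: 0.0
```

```bash

python3 -m inch '[{"claw":0,"travel":[0,0,-0.2],"turn":0},{"claw":0,"travel":[0,0,-0.38],"turn":0},{"claw":0,"travel":[0,0,-0.38],"turn":0},{"claw":0,"travel":[0,0,-0.38],"turn":0}]'
python3 -m inch '[{"claw":-0.5,"travel":[0,0,0],"turn":0},{"claw":-0.8,"travel":[0,0,0],"turn":0},{"claw":-0.8,"travel":[0,0,0],"turn":0},{"claw":-0.8,"travel":[0,0,0],"turn":0},{"claw":-0.8,"travel":[0,0,0],"turn":0}]' 25
```

```text
clock: 2.5
position: [0.5767, 0.1374, 0.0959]
ee_rot: [0.0, 0.975, 0.222, 0.001]
contact_force: [0.8, 0.2, 0.5]
width: 0.0428
gripper_force: 0.0
clock: 3.0
position: [0.5768, 0.14, 0.0972]
ee_rot: [-0.001, 0.975, 0.223, 0.002]
contact_force: [-2.3, 3.7, 6.0]
width: 0.0134
gripper_force: 27.6
```

```bash

python3 -m inch '[{"claw":-0.8,"travel":[0,0.01,0],"turn":0.047},{"claw":-0.8,"travel":[0,0.01,0],"turn":0.094},{"claw":-0.8,"travel":[0,0.01,0],"turn":0.14},{"claw":-0.8,"travel":[0,0.01,0],"turn":0.187},{"claw":-0.8,"travel":[0,0.01,0],"turn":0.23}]'
python3 -c "from rig import get_state as g;print(g()['moment'],g()['qpos'])"
```

```text
clock: 3.5
position: [0.577, 0.1399, 0.0972]
ee_rot: [0.001, 0.832, 0.556, 0.001]
contact_force: [-1.7, -2.3, 5.7]
width: 0.0132
gripper_force: 27.7
[-0.075573    0.33289957 -0.18177515] [ 1.21137689e-01  4.22786233e-01  1.68822919e+00 -7.17683938e-04
  1.02706821e+00  5.14323049e-01]
```

```bash

python3 -m inch '[{"claw":-0.8,"travel":[0,0,0],"turn":0.047},{"claw":-0.8,"travel":[0,0,0],"turn":0.094},{"claw":-0.8,"travel":[0,0,0],"turn":0.14},{"claw":-0.8,"travel":[0,0,0],"turn":0.187},{"claw":-0.8,"travel":[0,0,0],"turn":0.23}]'
python3 -c "from rig import get_state as g;print(g()['moment'],g()['qpos'])"
python3 -m inch '[{"claw":-0.8,"travel":[0,0,0],"turn":0.01},{"claw":-0.8,"travel":[0,0,0],"turn":0.01}]'
python3 -c "from rig import get_state as g;print(g()['moment'],g()['qpos'])"
```

```text
clock: 4.0
position: [0.5772, 0.1399, 0.0972]
ee_rot: [0.002, 0.581, 0.814, 0.001]
contact_force: [-0.2, -1.8, 5.7]
width: 0.0135
gripper_force: 27.6
[-0.15469112  0.30505666 -0.12535951] [ 1.21073487e-01  4.22870958e-01  1.68805541e+00 -7.08303087e-04
  1.02667495e+00 -2.08288455e-01]
clock: 4.2
position: [0.5772, 0.1399, 0.0972]
ee_rot: [0.002, 0.572, 0.821, 0.001]
contact_force: [-1.6, -1.8, 5.5]
width: 0.0134
gripper_force: 31.5
[-0.18292412  0.29380598 -0.66047293] [ 1.20852122e-01  4.22878247e-01  1.68807514e+00 -3.35187136e-04
  1.02659066e+00 -2.32958732e-01]
```

```bash

python3 -m inch '[{"claw":-0.8,"travel":[0,0,0],"turn":0.01},{"claw":-0.8,"travel":[0,0,0],"turn":0.01}]'
python3 -c "from rig import get_state as g;print(g()['moment'])"
python3 -m inch '[{"claw":0,"travel":[0,0,0],"turn":0},{"claw":0,"travel":[0,0,0],"turn":0},{"claw":0,"travel":[0,0,0.2],"turn":0},{"claw":0,"travel":[0,0,0.4],"turn":0},{"claw":0,"travel":[0,0,0.5],"turn":0}]'
python3 -m inch '[{"claw":0,"travel":[0,-1,0.2],"turn":0},{"claw":0,"travel":[0,-1,0.2],"turn":0},{"claw":0,"travel":[0,-1,0.2],"turn":0},{"claw":0,"travel":[0,-1,0.2],"turn":0},{"claw":0,"travel":[0,-1,0.2],"turn":0}]'
python3 - <<'E'
from h import *
im=imaging.get_image("top")[:,:,::-1]
cv2.imwrite("pics/t2.png",cv2.resize(im[165:250,135:225],None,fx=7,fy=7,interpolation=cv2.INTER_CUBIC))
E
```

```text
clock: 4.4
position: [0.5772, 0.1399, 0.0972]
ee_rot: [0.001, 0.559, 0.829, 0.001]
contact_force: [-1.6, -2.6, 5.5]
width: 0.013
gripper_force: 42.8
[-0.31752691  0.34113569 -1.12120622]
clock: 4.9
position: [0.5777, 0.1404, 0.1982]
ee_rot: [0.002, 0.558, 0.83, 0.002]
contact_force: [0.1, -1.4, -0.7]
width: 0.0426
gripper_force: 0.0
clock: 5.4
position: [0.577, -0.0656, 0.236]
ee_rot: [0.003, 0.56, 0.828, -0.001]
contact_force: [-0.3, -0.3, 0.8]
width: 0.0426
gripper_force: 0.0
```

View pics/t2.png

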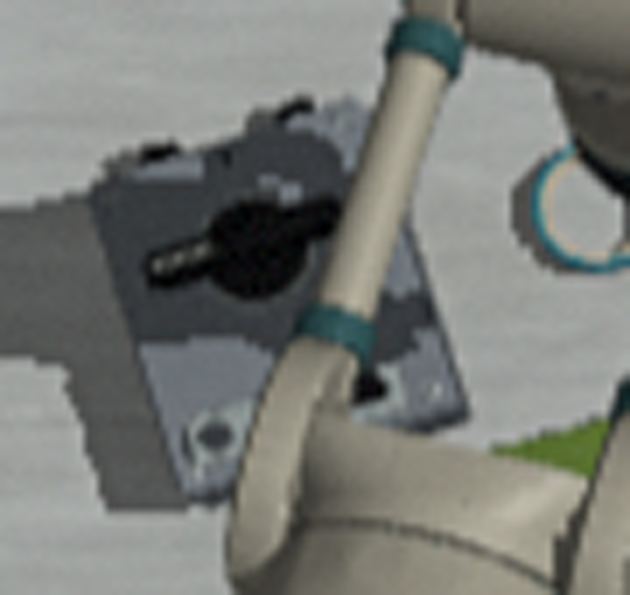

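The handle is off, with its pointer at box +y at (180,265) in the crop. Next is the hasp, with the grip expected at (0.511,0.091).

```bash

python3 -m inch '[{"claw":0,"travel":[-0.33,0.76,-0.3],"turn":-0.03},{"claw":0,"travel":[-0.33,0.76,-0.3],"turn":-0.03},{"claw":0,"travel":[-0.33,0.76,-0.3],"turn":-0.03},{"claw":0,"travel":[-0.33,0.76,-0.3],"turn":-0.03},{"claw":0,"travel":[-0.33,0.76,-0.3],"turn":-0.03}]'
python3 -m inch '[{"claw":0,"travel":[0,0,0],"turn":0}]'
```

```text
clock: 5.95
position: [0.5063, 0.0963, 0.1727]
ee_rot: [-0.003, 0.594, 0.804, -0.001]
contact_force: [0.7, -1.6, -0.2]
width: 0.0429
gripper_force: 0.0
clock: 6.05
position: [0.5098, 0.0935, 0.1743]
ee_rot: [0.0, 0.595, 0.804, 0.0]
contact_force: [0.3, -0.2, 0.4]
width: 0.0426
gripper_force: 0.0
```

```bash

python3 -m inch '[{"claw":0,"travel":[0,-0.01,-0.2],"turn":-0.005},{"claw":0,"travel":[0,-0.01,-0.41],"turn":-0.005},{"claw":0,"travel":[0,-0.01,-0.41],"turn":-0.005},{"claw":0,"travel":[0,-0.01,-0.41],"turn":-0.005}]'
python3 -m inch '[{"claw":-0.5,"travel":[0,0,0],"turn":0},{"claw":-0.9,"travel":[0,0,0],"turn":0},{"claw":-0.9,"travel":[0,0,0],"turn":0},{"claw":-0.9,"travel":[0,0,0],"turn":0},{"claw":-0.9,"travel":[0,0,0],"turn":0}]' 25
```

```text
clock: 6.45
position: [0.5108, 0.0896, 0.0927]
ee_rot: [-0.0, 0.603, 0.798, -0.0]
contact_force: [-0.0, 0.3, 1.3]
width: 0.0427
gripper_force: 0.0
clock: 6.95
position: [0.5115, 0.09, 0.0943]
ee_rot: [0.002, 0.603, 0.798, 0.001]
contact_force: [-1.0, -1.3, 6.5]
width: 0.0091
gripper_force: 28.5
```

```bash
cat > arc.py <<'E'
import numpy as np,sys
P=np.array([.493,.1535]);g=np.array([float(sys.argv[1]),float(sys.argv[2])])
r=g-P;print("r",np.hypot(*r),"ang",np.arctan2(r[1],r[0]))
for t in map(float,sys.argv[3:]):
    c,s=np.cos(t),np.sin(t);d=np.array([[c,s],[-s,c]])@r-r
    print(t,np.round(d/.2,3),round(-t/np.pi,3))
E
python3 arc.py .5115 .090 .13 .26 .39 .52 .65 .78 .91 1.04 1.17 1.3 1.43 1.52
```

```text
r 0.06614000302388864 ang -1.287304606449442
0.13 [-0.042 -0.009] -0.041
0.26 [-0.085 -0.013] -0.083
0.39 [-0.128 -0.011] -0.124
0.52 [-0.17  -0.004] -0.166
0.65 [-0.211  0.009] -0.207
0.78 [-0.25   0.027] -0.248
0.91 [-0.286  0.05 ] -0.29
1.04 [-0.319  0.077] -0.331
1.17 [-0.349  0.108] -0.372
1.3 [-0.374  0.143] -0.414
1.43 [-0.394  0.181] -0.455
1.52 [-0.405  0.209] -0.484
```

```bash

python3 -m inch '[{"claw":-0.9,"travel":[-0.042,-0.009,0],"turn":-0.041},{"claw":-0.9,"travel":[-0.085,-0.013,0],"turn":-0.083},{"claw":-0.9,"travel":[-0.128,-0.011,0],"turn":-0.124},{"claw":-0.9,"travel":[-0.17,-0.004,0],"turn":-0.166},{"claw":-0.9,"travel":[-0.17,-0.004,0],"turn":-0.166}]'
python3 -c "from rig import get_state as g;print(g()['moment'],g()['qpos'])"
```

```text
clock: 7.45
position: [0.4769, 0.0894, 0.0943]
ee_rot: [0.001, 0.789, 0.615, 0.002]
contact_force: [0.5, -0.4, 5.2]
width: 0.0091
gripper_force: 28.3
[-0.1003518   0.2020566  -0.00062187] [ 4.20178276e-02  2.86683456e-01  1.92775554e+00 -3.32149570e-04
  9.22586658e-01  2.88843604e-01]
```

```bash

python3 -m inch '[{"claw":-0.9,"travel":[-0.041,0.013,0],"turn":-0.041},{"claw":-0.9,"travel":[-0.08,0.031,0],"turn":-0.082},{"claw":-0.9,"travel":[-0.116,0.054,0],"turn":-0.124},{"claw":-0.9,"travel":[-0.149,0.081,0],"turn":-0.165},{"claw":-0.9,"travel":[-0.179,0.112,0],"turn":-0.206}]'
python3 -m inch '[{"claw":-0.9,"travel":[-0.025,0.035,0],"turn":-0.042},{"claw":-0.9,"travel":[-0.045,0.073,0],"turn":-0.083},{"claw":-0.9,"travel":[-0.053,0.092,0],"turn":-0.103},{"claw":-0.9,"travel":[-0.053,0.092,0],"turn":-0.103}]'
python3 -c "from rig import get_state as g;s=g();print(s['moment'],s['qpos'],s['position'])"
```

```text
clock: 7.95
position: [0.4413, 0.1122, 0.0943]
ee_rot: [0.0, 0.944, 0.331, 0.002]
contact_force: [0.9, 1.5, 7.6]
width: 0.009
gripper_force: 28.6
clock: 8.35
position: [0.4308, 0.1308, 0.0942]
ee_rot: [0.0, 0.984, 0.177, 0.002]
contact_force: [-1.1, -0.5, 8.2]
width: 0.0093
gripper_force: 28.7
[-0.0610064   0.20922276 -0.08687423] [ 1.40080747e-01  2.41415174e-01  1.99828502e+00 -1.09993122e-04
  8.97823014e-01  1.35575445e+00] [0.43080775 0.13080223 0.09422279]
```

```bash

for i in 1 2; do python3 -m inch '[{"claw":-0.9,"travel":[-0.003,0.01,0],"turn":-0.01},{"claw":-0.9,"travel":[-0.003,0.01,0],"turn":-0.01}]'
python3 -c "from rig import get_state as g;s=g();print(s['moment'],s['position'])"; done
```

```text
clock: 8.55
position: [0.4302, 0.1325, 0.0942]
ee_rot: [0.0, 0.987, 0.162, 0.002]
contact_force: [-0.3, -0.3, 8.8]
width: 0.0092
gripper_force: 28.8
[-0.03826695  0.30583097  0.15983065] [0.43018149 0.13246842 0.09422337]
clock: 8.75
position: [0.4301, 0.1328, 0.0943]
ee_rot: [0.002, 0.989, 0.148, 0.002]
contact_force: [-0.1, -5.9, 7.9]
width: 0.009
gripper_force: 34.8
[-0.93415487  0.05269636  0.64532498] [0.43010964 0.13276335 0.09425079]
```

The stop has been felt: −5.9 N and the position has stalled. I'll press once more gently, release, lift, move clear and look.

```bash

python3 -m inch '[{"claw":-0.9,"travel":[0,0.01,0],"turn":0},{"claw":-0.9,"travel":[0,0.01,0],"turn":0}]'
python3 -m inch '[{"claw":-0.2,"travel":[0,0.005,0],"turn":0},{"claw":-0.2,"travel":[0,0.005,0],"turn":0},{"claw":-0.2,"travel":[0,0,0.2],"turn":0},{"claw":-0.2,"travel":[0,0,0.4],"turn":0},{"claw":-0.2,"travel":[0,0,0.6],"turn":0}]'
python3 -m inch '[{"claw":0,"travel":[0,-1,0.2],"turn":0},{"claw":0,"travel":[0,-1,0.2],"turn":0},{"claw":0,"travel":[0,-1,0.2],"turn":0},{"claw":0,"travel":[0,-1,0.2],"turn":0},{"claw":0,"travel":[0,-1,0.2],"turn":0}]'
python3 -m inch '[{"claw":0,"travel":[0,-1,0],"turn":0},{"claw":0,"travel":[0,-1,0],"turn":0},{"claw":0,"travel":[0,-1,0],"turn":0},{"claw":0,"travel":[0,-1,0],"turn":0},{"claw":0,"travel":[0,-1,0],"turn":0}]'
python3 - <<'E'
from h import *
im=imaging.get_image("top")[:,:,::-1]
cv2.imwrite("pics/t3.png",cv2.resize(im[165:265,135:305],None,fx=4.5,fy=4.5,interpolation=cv2.INTER_CUBIC))
E
```

```text
clock: 8.95
position: [0.4301, 0.133, 0.0942]
ee_rot: [0.004, 0.989, 0.149, 0.002]
contact_force: [1.6, -11.8, 9.7]
width: 0.0093
gripper_force: 34.0
clock: 9.45
position: [0.4278, 0.1365, 0.2136]
ee_rot: [-0.0, 0.989, 0.146, -0.0]
contact_force: [0.6, 0.6, -0.4]
width: 0.0341
gripper_force: 0.0
clock: 9.95
position: [0.4294, -0.0688, 0.2537]
ee_rot: [0.002, 0.99, 0.143, 0.001]
contact_force: [0.3, 0.8, 0.2]
width: 0.0427
gripper_force: 0.0
clock: 10.45
position: [0.4291, -0.2689, 0.2518]
ee_rot: [0.001, 0.99, 0.143, 0.0]
contact_force: [0.2, 0.7, 0.4]
width: 0.0426
gripper_force: 0.0
```

View pics/t3.png

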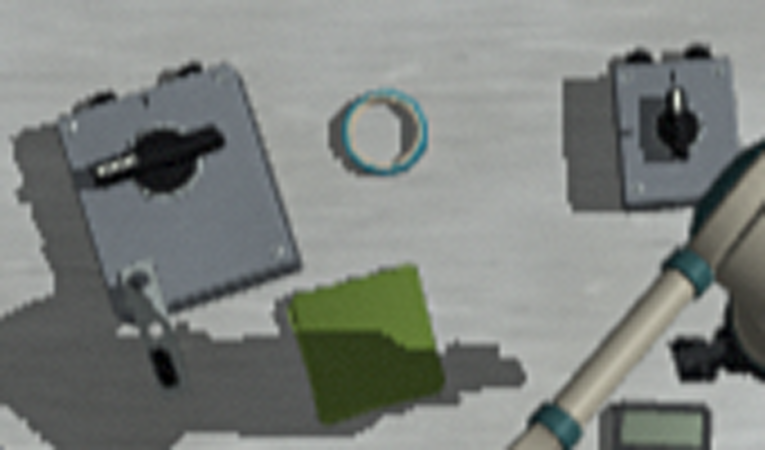

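The handle bar, from (95,178) to (220,135), is parallel to the box's back edge. The hasp stands square out, with its grip at (163,367), and the small isolator is unchanged. Handing in.

```bash
python3 -c "from rig import ticket;print(ticket.sign_off())"
```

```text
the job is handed in; nothing more can be done
None
```

The larger isolator's handle was turned off to its stop first, then its hasp was swung out square to its stop; the small isolator was left on, and the job was handed in at about 10.5 s.

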